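# Gauge the height of a fired terracotta cladding bar

### The job

Check the terracotta bar on the bench height gauge. Raise the gauge's head well clear, and with it up set the stop turret to 3 and gently lay the terracotta bar flat on the anvil, in line with the gauge under the foot and with its end up against the brass back stop. Then bring the head gently down until it lands on its stop, let go and leave the bar there under the foot with the dial reading; leave the black bar, bowl and tumbler alone.

Things in the scene. Friction and masses are not known exactly. Their poses are not given: they have to be found in the camera images.
- gauge: Bench height gauge, fixed: grey base 245 x 120 x 30 mm with a steel anvil face, brass back stop, steel column (26 mm thick, 250 mm tall) and a blue head sliding on it. Origin on the bench under the foot's axis; x points from foot to column (95 mm). Base: x -120 to 125, y -60 to 60 mm, plus a lug to y = 114 mm under the turret with the fixed brass stop post (64 mm tall). Anvil top at z = 30 mm.
- back_stop (a point): Middle of the back stop's front face (looking to -x of the gauge) at anvil level, 25 mm beyond the foot's axis. The stop is 62 mm wide, 18 mm high. Axes as the gauge's.
- head (a joint): Height of the head, m: how far the free-hanging foot is above the anvil; 0 to 0.110, up positive. Counterbalanced, stays where left, takes 5 to 6 N to move. Starts at 0.026 to 0.038. Coming down it lands on the turret's stop screw: 0.014 at position 1, 0.024 at 2, 0.034 at 3, 0.044 at 4. Below 0.05 the longer screws foul the post when the turret is turned.
- lift_grip (a point): Middle of the black lifting grip on the head: a level round bar 22 mm thick, 72 mm long along the gauge's y, free in front, behind and above; moves with the head. 20 mm beyond the foot's axis in x, 71 mm to -y, 73 mm above the bench plus the head's height.
- turret (a joint): Angle of the stop turret on the head, rad, anticlockwise from above. Clicks into four detents: 1 at 0, 2 at 0.70, 3 at 1.40, 4 at 2.10 (end stops just beyond), marked by one to four black pips on the white ring around the knob. Starts at or between 1 and 2 or a little past. Turning past a click takes up to about 0.15 N m.
- turret_knob (a point): Centre of the turret's black bar knob (50 mm long, 16 thick, 26 high, on a 42 mm skirt; vertical axis), half-way up the bar: 106 mm above the bench plus the head's height, 60 mm beyond the foot's axis in x, 85 mm to +y. At joint value q the bar's white-lined end points at q + 0.52 rad from the gauge's x, anticlockwise from above; it shows the position on the pips.
- foot (a joint): How far the sprung foot is pushed up into the head, m: 0 hanging free, 0.012 at most. This is the reading of the dial on top (10 mm a turn; green arc from 5 to 7 mm). Height of a part = joint head + joint foot. Spring: about 1.5 N at first, 3 N at 6 mm.
- foot_face (a point): Middle of the foot's round flat lower face (22 mm wide); moves with head and foot. The arm above the foot is 40 mm wide and reaches 22 mm to -x of the foot's axis; the dial on it is 58 mm wide and its top is 74 mm above the free foot.
- bar: The terracotta bar to be checked: hollow fired clay, 200 mm long (x axis), 50 mm wide, 40 mm high, about 0.5 kg; origin at the centre of its underside. It lies flat on the wooden ware board; the two ends are alike. Laid home on the anvil its centre is 100 mm in front of the back stop.
- black_bar: Black bar, 200 x 50 x 30 mm, on the same ware board beside the terracotta bar, to be left alone; origin at the centre of its underside.
- board: Fixed wooden ware board 260 x 250 mm, 18 mm thick; origin under its centre. The two bars lie on it side by side, roughly along its x axis and about 124 mm apart.
- bowl: Terracotta bowl with gold inside, 120 mm wide, 70 mm high, to be left alone; origin at the centre of its underside.
- tumbler: Black ceramic tumbler, 70 mm wide, 100 mm high, to be left alone; origin at the centre of its underside.
Things that resemble listed ones, but are neither listed nor needed, are in the scene too. What is meant by the bar is not turquoise, and is the smaller of those in its own colour.

How it is judged:
On the way, in this order (a step that is already met when the one before it is completed fails the run):
1. the head is raised well clear, at least 15 mm above the height of the bar (value of joint head above 0.055 m), for 0.2 s.
2. with the head still up (above 50 mm) the turret is at 3 and the bar lies flat on the anvil under the foot, against the back stop (value of joint head above 0.05 m and value of joint turret between 1.25 and 1.55 rad and x of bar in the frame of back_stop between -0.107 and -0.096 m and y of bar in the frame of back_stop between -0.013 and 0.013 m and z of bar in the frame of back_stop between -0.004 and 0.004 m and angle between the x axis of bar and the x axis of gauge, either way round below 0.12 rad), for 0.2 s.
At the end, for the whole second after the job is handed in: Turret at 3 (within 0.15 rad); bar flat on the anvil, its end within 7 mm of the back stop, centred to 13 mm and in line to 0.12 rad; head down on its stop (34 mm, within 2 mm) and the foot reading 6 mm within 2 mm; all at rest (value of joint head between 0.032 and 0.036 m and value of joint foot between 0.004 and 0.008 m and value of joint turret between 1.25 and 1.55 rad and x of bar in the frame of back_stop between -0.107 and -0.096 m and y of bar in the frame of back_stop between -0.013 and 0.013 m and z of bar in the frame of back_stop between -0.004 and 0.004 m and angle between the x axis of bar and the x axis of gauge, either way round below 0.12 rad and linear speed of bar below 0.01 m/s); the robot touches nothing.
It fails at once if the foot is driven onto something fast (head moving down at over 0.12 m/s while the foot is pressed) (value of joint foot above 0.0008 m and velocity of joint head below -0.12 m/s).
It fails at once if the bar is dropped or banged onto the anvil (moving at over 0.35 m/s within 15 mm of it) (x of bar in the frame of back_stop between -0.2 and 0 m and y of bar in the frame of back_stop between -0.06 and 0.06 m and z of bar in the frame of back_stop below 0.015 m and linear speed of bar above 0.35 m/s).
It fails at once if the black bar is moved by over 20 mm (distance of black_bar from where it was at the start of the episode above 0.02 m).
It fails at once if the bowl is moved by over 20 mm (distance of bowl from where it was at the start of the episode above 0.02 m).
It fails at once if the tumbler is moved by over 20 mm or tipped (distance of tumbler from where it was at the start of the episode above 0.02 m or angle between tumbler's own z axis and vertical above 0.3 rad).
It also fails if it takes over 67 s, if anything falls off the work surface, if the arm or the gripper's body presses on something with over 40 N, if the wrist force passes 120 N, or if a joint passes its speed limit or range.

### The arm

A 6-joint arm with a two-finger parallel gripper is mounted at the origin on the work surface. World frame = base frame: x ahead of the robot, y to its left, z up, the work surface at z = 0. Lengths are in m, angles in rad, forces in N, time in s.
With the tool pointing down it reaches from about 0.325 to 0.85 m from the base axis. Payload 4.4 kg.
Tool frame: the origin (TCP) lies on the mounting face of the last link; the fingertips stand 199 mm ahead of it and the grasp point (between the pads) lies 180 mm ahead of it; z points along the fingers, y is the line along which they close (so a half turn about z gives the same grasp; the last joint's range is limited). The gripper opens to 94 mm and grips with 3 to 60 N. Pads are 16 mm wide; open, the fingers measure 119 mm over their backs; the gripper's body (75 mm by 177 mm) begins 78 mm behind the grasp point.
Start: joints at [1.149, 0.207, 1.542, -0, 1.393, -0.15], TCP at [0.154, 0.554, 0.405] pointing down, gripper open.
Joint ranges: [-2.73, 2.73], [-0.86, 2.22], [0.23, 2.46], [-1.11, 4.25], [0.08, 2.63], [-2.82, 2.82]. Speed limits (rad/s): [2.79, 2.79, 3.14, 3.14, 3.14, 3.14].

### API

Orientations are given as a rotation vector (axis times angle).
In Python, from plant import state, get_image, camera_info, ctrl, nets gives the robot as it stands. The module is installed in compiled form; this text tells all that it offers.
- The arm moves only by the tool send_rows, never from a script. Its argument "plan" is a list of rows, each a list of 5 numbers: the shift along the tool's x, y, z in mm, then the turn about the tool's z in degrees, then the opening, from 0 (shut) to 1 (fully open). A call has 1 to 5 rows; each row shifts and turns the commanded pose from where the row before left it, along the tool's axes as they then stand; what a row does not reach is not made up. A row lasts 1/10 s, in which the tool goes at most 50 mm and 8.59 degrees, less where a joint would pass 70% of its speed; a pose out of reach is approached as far as the arm can. A call is refused whole if a number of a shift passes 50 or a number of a turn 8.59, either way. A call with a gripper value outside its range is refused whole. The fingers move at their own pace and stop on an object; "newtons" is the grip in N (left out, the last holds). Time passes only in rows, so rows that do not move let the fingers close. It gives the time, the measured TCP pose, the force, the opening and the grip force at its end, in the units of the state.
- state(): the state, without advancing time (a new reading comes with each control period).
- get_image(name): name is "scene" or "top" or "wrist"; returns the picture (384x512x3 uint8, blue, green, red); there is no depth.
- camera_info(name): a dict with "fx", "fy", "cx", "cy" (pixels), "R" (3x3) and "t" (3): a world point X has camera coordinates R X + t. Camera axes: x right, y down, z forward; pixel columns grow to the right and rows downward; lengths in m; the calibration is good to about 2 mm. The wrist camera is an equidistant fisheye: a pixel r from the principal point sees the ray r / f radians off the axis. A picture is of the moment at which its call begins: read the wrist's pose just before it. camera_info takes no time and is no camera call; for the wrist camera it gives the pose at the moment of the call.
- ctrl.hand_in(): hands the job in; it is judged then, once.
Trained networks look in the newest picture that a camera, given by its name, has taken for a name from the list of things; names that differ only in an ending like _2 or _b are one class to them, and where a whole thing is asked for, a point or a joint stands for the part that bears it (a point fixed in the world has none). Each returns a list of dicts, best first, with "confidence" (0 to 1); they miss things now and then, are a little off and sometimes report something else, mostly with a low value. They report only what shows in the picture. A call takes as long as a camera call. They do not tell look-alikes from the thing itself.
- nets.find_in(camera, target): "extent" ([left, top, width, height] in pixels, round what is visible of it).
- nets.silhouettes(camera, target): "mask" (384x512 bool, what is visible of it) and "extent" ([left, top, width, height] in pixels, round what is visible of it).
- nets.spot_point(camera, target): "pixel" ([column, row] in pixels: a listed point, or the origin of a listed thing).
The state is a dict: "time_s": time; "q": joint angles; "qd": joint speeds; "joint_torque": joint torques, N m; "tcp_pos": TCP position; "ee_rot": TCP orientation; "contact_force": force on the tool from outside, world axes, zero at the start; "wrist_torque": the same for the moment, N m; "opening": finger opening in m; "finger_force": force on a finger pad.
Only numpy, scipy, OpenCV 4.12 (cv2) and the standard library are available. Lean on these libraries where they do the work, as an engineer would, in place of code of your own. Each camera call takes 0.05 s, during which the arm holds its last target. There are 200 camera calls.

## Working session

There is one attempt and no reset: what is moved stays moved. The work goes in short steps, Python scripts to look and compute and a tool call to move; the robot and the scene stay as the last step left them, time stands still between calls to the robot, and variables do not carry over. Pictures are saved under pics/ and viewed, at most 10 in all, crops included, and the job is handed in when it is done.

Besides the shell and the picture viewer there is one more tool, called after "Call:" as name(argument=value, ...), one argument or row to a line, values as JSON. send_rows: Moves the arm, as the interface text tells. Its arguments: {"type":"object","properties":{"plan":{"type":"array","items":{"type":"array","items":{"type":"number"}}},"newtons":{"type":"number"}},"required":["plan"]}

```bash
mkdir -p pics
python3 - <<'E'
from plant import *
import cv2,numpy as np
for c in ["scene","top"]:
    im=get_image(c); cv2.imwrite(f"pics/{c}0.png",im)
    i=camera_info(c); print(c,i)
    for n in ["gauge","back_stop","lift_grip","turret_knob","foot_face","bar","black_bar","board","bowl","tumbler"]:
        print(n,[(round(d["confidence"],2),np.round(d["pixel"],1).tolist()) for d in nets.spot_point(c,n)][:4])
print(state())
E
```

```text
scene {'fx': 494.60751661418874, 'fy': 494.60751661418874, 'cx': 256.52318077443243, 'cy': 189.62194322369098, 'R': array([[ 0.07364161,  0.99721409,  0.0118731 ],
       [ 0.86234779, -0.05769302, -0.50301868],
       [-0.50093232,  0.04728185, -0.86419398]]), 't': array([ 0.03931334, -0.38453424,  2.1440425 ])}
gauge [(0.81, [304.4, 213.7])]
back_stop [(0.91, [304.4, 217.2])]
lift_grip [(0.68, [287.9, 204.2])]
turret_knob [(0.72, [332.0, 216.7])]
foot_face []
bar [(0.87, [191.2, 203.8]), (0.83, [176.2, 142.5]), (0.57, [118.9, 189.1])]
black_bar [(0.88, [220.9, 204.0])]
board [(0.71, [205.4, 205.3]), (0.31, [191.5, 204.4])]
bowl [(0.78, [248.1, 270.2]), (0.3, [289.0, 207.1])]
tumbler []
top {'fx': 498.126016104545, 'fy': 498.126016104545, 'cx': 260.2248697238262, 'cy': 187.2897380581592, 'R': array([[ 0.00527109, -0.9999807 ,  0.00328992],
       [-0.99343597, -0.00561248, -0.11425182],
       [ 0.11426808, -0.00266609, -0.99344637]]), 't': array([-0.08689544,  0.51050068,  1.57969931])}
gauge [(0.84, [202.9, 171.8]), (0.42, [203.8, 163.1])]
back_stop [(0.58, [199.6, 162.5])]
lift_g
[... 352 characters left out ...]
]
{'time_s': 1.1, 'q': array([ 1.14848970e+00,  2.06597646e-01,  1.54148791e+00,  4.13608610e-06,
        1.39348801e+00, -1.50486049e-01]), 'qd': array([-1.05814874e-03,  1.34516379e-04,  7.70161079e-05, -1.20331260e-03,
       -9.51409208e-04, -9.53627593e-05]), 'joint_torque': array([ 3.45432227e-05, -3.70890391e+01, -2.81767005e+01,  6.96596294e-02,
        2.76640488e-02, -4.06919366e-05]), 'tcp_pos': array([0.15438541, 0.55389536, 0.40465376]), 'ee_rot': array([4.25662435e-01, 3.11262053e+00, 3.05708280e-05]), 'contact_force': array([-0.80423303,  0.11119107, -0.55028343]), 'wrist_torque': array([0.03688821, 0.01703152, 0.03988787]), 'finger_force': 0.0, 'opening': 0.09397471762095179}
```

View pics/scene0.png

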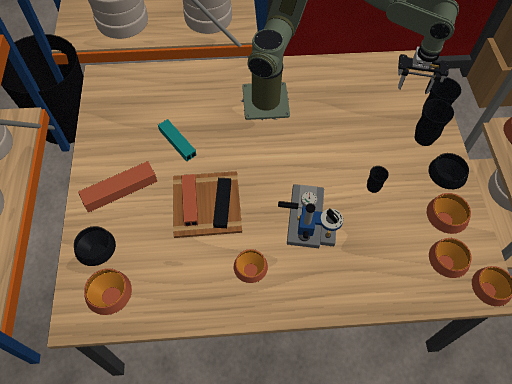

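View pics/top0.png

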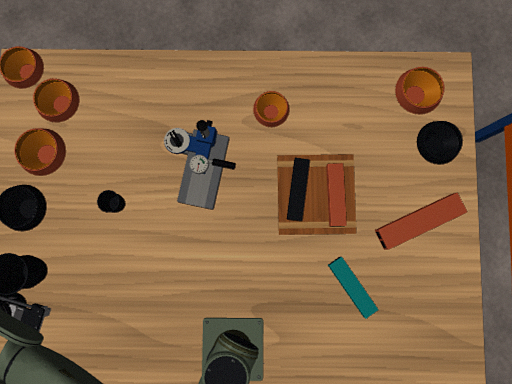

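```bash
cat > h.py <<'E'
from plant import *
import cv2,numpy as np
from scipy.optimize import least_squares
from scipy.spatial.transform import Rotation as Ro
def ray(c,px,I=None):
    I=I or camera_info(c); v=np.array([(px[0]-I["cx"])/I["fx"],(px[1]-I["cy"])/I["fy"],1.])
    if c=="wrist":
        r=np.hypot(*v[:2]); v=np.r_[v[:2]/max(r,1e-9)*np.sin(r),np.cos(r)]
    return -I["R"].T@I["t"], I["R"].T@v
def at_z(c,px,z,I=None):
    o,d=ray(c,px,I); return o+d*(z-o[2])/d[2]
def proj(c,X,I=None):
    I=I or camera_info(c); p=I["R"]@X+I["t"]
    if c=="wrist":
        rho=np.hypot(p[0],p[1]); th=np.arctan2(rho,p[2]); u=p[:2]/max(rho,1e-9)*th
    else: u=p[:2]/p[2]
    return np.array([I["cx"]+I["fx"]*u[0],I["cy"]+I["fy"]*u[1]])
def gp(g,p):  # gauge frame -> world; g=x,y,yaw
    c,s=np.cos(g[2]),np.sin(g[2]); return np.array([g[0]+c*p[0]-s*p[1],g[1]+s*p[0]+c*p[1],p[2]])
PT={"gauge":(0,0,0,0),"back_stop":(.025,0,.03,0),"lift_grip":(.02,-.071,.073,1),"turret_knob":(.06,.085,.106,1)}
def P(n,g,h): a=PT[n]; return gp(g,(a[0],a[1],a[2]+a[3]*h))
def to_tool(target,yaw=None):  # grasp point move in tool axes mm, and turn deg
    s=state(); R=Ro.from_rotvec(s["ee_rot"]).as_matrix(); d=R.T@(np.array(target)-(s["tcp_pos"]+R[:,2]*.18))
    t=None
    if yaw is not None: # wanted world direction of the closing axis
        cur=np.arctan2(R[1,1],R[0,1]); e=(yaw-cur+np.pi/2)%np.pi-np.pi/2; t=np.degrees(-e)
    return np.round(d*1000,1),t
E
python3 - <<'E'
from h import *
obs=[("scene","gauge",304.4,213.7),("scene","back_stop",304.4,217.2),("scene","lift_grip",287.9,204.2),("scene","turret_knob",332,216.7),
("top","gauge",202.9,171.8),("top","back_stop",199.6,162.5),("top","lift_grip",224.9,164.8),("top","turret_knob",175.5,141.8)]
I={c:camera_info(c) for c in("scene","top")}
f=lambda v:np.concatenate([proj(c,P(n,v[:3],v[3]),I[c])-[a,b] for c,n,a,b in obs])
r=least_squares(f,[.5,.15,-.2,.03],loss="soft_l1");print(r.x,np.round(r.fun.reshape(-1,2),1).tolist())
for n in("bar","black_bar","board"):
    for c in("top","scene"):
        get_image(c)
        for d in nets.silhouettes(c,n)[:3]:
            m=d["mask"].astype(np.uint8);z=dict(bar=.058,black_bar=.048,board=.018)[n]
            w=np.array([at_z(c,p[::-1],z,I[c])[:2] for p in np.argwhere(m)],np.float32)
            q=cv2.minAreaRect(w*1000);print(n,c,round(d["confidence"],2),np.round(q[0]),np.round(q[1]),round(q[2],1))
for c,px in(("scene",(248.1,270.2)),("top",(268.2,112.5)),("top",(110,202)),("scene",(376,188))):print("bowl/tumb",at_z(c,px,0.0,I[c]))
i=camera_info("wrist");print(i,state()["tcp_pos"])
E
```

```text
[ 0.56418914  0.10287931 -0.18777514  0.02521644] [[0.7, 1.4], [1.1, 0.1], [-0.2, 1.1], [0.1, -1.1], [0.7, 0.2], [4.6, 0.6], [-1.0, 0.7], [0.2, -0.4]]
bar top 0.97 [ 197. -373.] [205.  54.] 33.7
bar top 0.89 [ 488. -325.] [204.  60.] 1.5
bar top 0.73 [ 404. -589.] [ 79. 296.] 25.4
bar scene 0.75 [ 423. -591.] [105. 282.] 25.7
bar scene 0.74 [ 499. -328.] [220.  56.] 2.8
black_bar top 0.92 [ 505. -206.] [ 54. 201.] 82.8
black_bar scene 0.81 [ 515. -207.] [ 52. 205.] 82.8
black_bar scene 0.45 [ 771. -120.] [121. 114.] 20.5
board top 0.78 [ 490. -265.] [263. 253.] 1.2
board scene 0.68 [ 495. -267.] [270. 250.] 0.9
bowl/tumb [ 0.76865735 -0.12612409  0.        ]
bowl/tumb [ 0.76652121 -0.10955556  0.        ]
bowl/tumb [0.46307176 0.4075893  0.        ]
bowl/tumb [0.46491646 0.39369822 0.        ]
{'fx': 297.3186396354542, 'fy': 297.3186396354542, 'cx': 255.95148912044237, 'cy': 196.07458111968504, 'R': array([[ 0.26794545,  0.9634335 ,  0.00106434],
       [ 0.93624748, -0.26064488,  0.23559477],
       [ 0.2272573 , -0.06213006, -0.9718508 ]]), 't': array([-0.57523285, -0.02495687,  0.38965703])} [0.15437132 0.55388957 0.40464464]
```

Run:
```python
from h import *
print(to_tool((.565,.02,.26),-.188))
```

```text
(array([-538.9, -404.1,  -35.3]), np.float64(85.20041244920769))
```

Call:
send_rows(
  plan=[
    [-38.5,-28.9,-2.5,0,1],
    [-38.5,-28.9,-2.5,0,1],
    [-38.5,-28.9,-2.5,0,1],
    [-38.5,-28.9,-2.5,0,1],
    [-38.5,-28.9,-2.5,0,1],
  ],
)

```text
time_s: 2.2
tcp_pos: [0.3017, 0.3615, 0.4175]
ee_rot: [0.425, 3.112, 0.001]
contact_force: [0.7, 0.2, 0.2]
opening: 0.094
finger_force: 0.0
```

Call:
send_rows(
  plan=[
    [-38.5,-28.9,-2.5,0,1],
    [-38.5,-28.9,-2.5,0,1],
    [-38.5,-28.9,-2.5,0,1],
    [-38.5,-28.9,-2.5,0,1],
    [-38.5,-28.9,-2.5,0,1],
  ],
)

```text
time_s: 2.7
tcp_pos: [0.4484, 0.1704, 0.4301]
ee_rot: [0.426, 3.112, 0.001]
contact_force: [0.4, 1.0, -0.7]
opening: 0.094
finger_force: 0.0
```

Call:
send_rows(
  plan=[
    [-38.5,-28.9,-2.5,0,1],
    [-38.5,-28.9,-2.5,0,1],
    [-38.5,-28.9,-2.5,0,1],
    [-38.5,-28.9,-2.5,0,1],
  ],
)

```text
time_s: 3.1
tcp_pos: [0.5659, 0.0176, 0.4399]
ee_rot: [0.426, 3.112, 0.0]
contact_force: [1.1, -0.1, 0.0]
opening: 0.0941
finger_force: 0.0
```

Call:
send_rows(
  plan=[
    [0,0,0,8.5,1],
    [0,0,0,8.5,1],
    [0,0,0,8.5,1],
    [0,0,0,8.5,1],
    [0,0,0,8.5,1],
  ],
)

```text
time_s: 3.6
tcp_pos: [0.565, 0.0193, 0.4396]
ee_rot: [-1.533, -2.742, 0.0]
contact_force: [0.1, -0.0, 1.1]
opening: 0.0941
finger_force: 0.0
```

Call:
send_rows(
  plan=[
    [0,0,0,8.5,1],
    [0,0,0,8.5,1],
    [0,0,0,8.5,1],
    [0,0,0,8.5,1],
    [0,0,0,8.5,1],
  ],
)

```text
time_s: 4.1
tcp_pos: [0.565, 0.0195, 0.4397]
ee_rot: [2.423, 2.0, 0.0]
contact_force: [0.2, -0.3, -0.2]
opening: 0.0939
finger_force: 0.0
```

```bash
cat >> h.py <<'E'
def gfit(obs,x0,loss="soft_l1"):  # obs: (cam,info,name,u,v)
    f=lambda v:np.concatenate([proj(c,P(n,v[:3],v[3]),I)-[a,b] for c,I,n,a,b in obs])
    r=least_squares(f,x0,loss=loss); return r.x,np.round(r.fun.reshape(-1,2),1).tolist()
E
python3 - <<'E'
from h import *
i=camera_info("wrist");im=get_image("wrist");cv2.imwrite("pics/w1.png",im)
obs=[]
for n in PT:
    r=nets.spot_point("wrist",n);print(n,[(round(d["confidence"],2),np.round(d["pixel"],1).tolist()) for d in r[:3]])
    if r: obs.append(("wrist",i,n,*r[0]["pixel"]))
print(gfit(obs,[.564,.103,-.188,.03]))
E
```

```text
gauge [(0.79, [246.6, 111.5])]
back_stop []
lift_grip [(0.62, [264.4, 180.3])]
turret_knob [(0.85, [307.5, 23.7])]
(array([ 0.56907942,  0.10247111, -0.18815366,  0.04069914]), [[0.9, 3.9], [-0.5, -0.5], [-0.0, -0.3]])
```

View pics/w1.png

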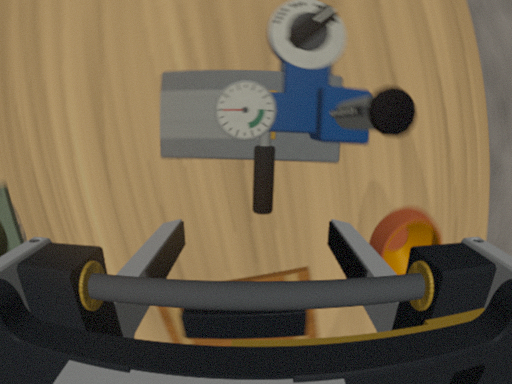

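```bash
cat >> h.py <<'E'
PT.update({"c1":(-.12,-.06,.03,0),"c2":(.125,-.06,.03,0),"c3":(-.12,.06,.03,0)})
E
python3 - <<'E'
from h import *
i=camera_info("wrist")
im=cv2.imread("pics/w1.png")
# refine corners
pts=np.array([[161,157],[340,161],[163,72]],np.float32).reshape(-1,1,2)
pts=cv2.cornerSubPix(cv2.cvtColor(im,6),pts,(4,4),(-1,-1),(3,30,.01)).reshape(-1,2);print(pts)
o=[("wrist",i,n,*p) for n,p in zip(("c1","c2","c3"),pts)]+[("wrist",i,"lift_grip",264,180),("wrist",i,"turret_knob",309,28)]
g,r=gfit(o,[.564,.103,-.188,.03]);print(g,r)
print(P("lift_grip",g,g[3]),P("turret_knob",g,g[3]))
G=P("lift_grip",g,g[3]);print(to_tool(G,g[2]))
E
```

```text
[[160.49327  157.23737 ]
 [337.66135  162.6362  ]
 [162.41069   71.890114]]
[ 0.57018324  0.10233728 -0.20558693  0.03158268] [[-0.8, 1.9], [2.1, 0.5], [-2.2, -0.3], [-0.3, -1.4], [1.1, -0.0]]
[0.575268   0.02874961 0.10458268] [0.64627177 0.17329879 0.13758268]
(array([ 11. ,   8.5, 155.1]), np.float64(1.355418650155506))
```

Call:
send_rows(
  plan=[
    [5,8.5,40,1.2,1],
    [0,0,40,0,1],
    [0,0,40,0,1],
    [0,0,32,0,1],
    [0,0,0,0,1],
  ],
)

```text
time_s: 4.85
tcp_pos: [0.5716, 0.0231, 0.2822]
ee_rot: [-2.429, -1.979, 0.013]
contact_force: [1.1, 0.3, -1.1]
opening: 0.0936
finger_force: 0.0
```

Call:
send_rows(
  plan=[
    [0,0,0,0,0],
    [0,0,0,0,0],
    [0,0,0,0,0],
    [0,0,0,0,0],
    [0,0,0,0,0],
  ],
  newtons=20,
)

```text
time_s: 5.35
tcp_pos: [0.5746, 0.0228, 0.2889]
ee_rot: [2.436, 1.981, 0.002]
contact_force: [1.1, 1.1, 0.0]
opening: 0.0574
finger_force: 0.0
```

Call:
send_rows(
  plan=[
    [0,0,0,0,0],
    [0,0,0,0,0],
    [0,0,0,0,0],
    [0,0,0,0,0],
    [0,0,0,0,0],
  ],
)

```text
time_s: 5.85
tcp_pos: [0.5737, 0.0229, 0.2874]
ee_rot: [-2.436, -1.981, 0.003]
contact_force: [-2.2, 0.7, 1.7]
opening: 0.0213
finger_force: 20.0
```

Call:
send_rows(
  plan=[
    [0,0,0,0,0],
    [0,0,0,0,0],
  ],
)

```text
time_s: 6.05
tcp_pos: [0.5736, 0.0229, 0.2874]
ee_rot: [-2.436, -1.981, 0.003]
contact_force: [-4.8, 0.1, 4.4]
opening: 0.0214
finger_force: 20.0
```

Call:
send_rows(
  plan=[
    [0,0,-10,0,0],
    [0,0,-16,0,0],
    [0,0,-16,0,0],
    [0,0,-16,0,0],
    [0,0,-12,0,0],
  ],
)

```text
time_s: 6.55
tcp_pos: [0.5737, 0.0229, 0.3573]
ee_rot: [-2.436, -1.981, 0.003]
contact_force: [-2.2, 0.1, -5.9]
opening: 0.0215
finger_force: 20.0
```

Call:
send_rows(
  plan=[
    [0,0,0,0,0],
    [0,0,0,0,0],
  ],
)

```text
time_s: 6.75
tcp_pos: [0.5736, 0.023, 0.3591]
ee_rot: [-2.436, -1.981, 0.002]
contact_force: [-7.6, 1.1, 3.9]
opening: 0.021
finger_force: 20.0
```

Run:
```python
from h import *
s=state();print(s["contact_force"],s["tcp_pos"],s["opening"])
im=get_image("wrist");cv2.imwrite("pics/w2.png",im)
```

```text
[-7.60124948  1.05435409  3.94930561] [0.57360612 0.02296597 0.35911743] 0.021028095973824212
```

View pics/w2.png

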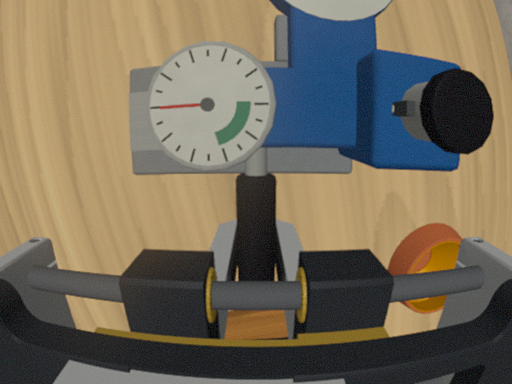

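Call:
send_rows(
  plan=[
    [0,0,0,0,0.5],
    [0,0,0,0,0.5],
    [0,0,0,0,0.5],
    [0,0,0,0,0.5],
    [0,0,-10,0,0.5],
  ],
)

```text
time_s: 7.3
tcp_pos: [0.5738, 0.0228, 0.3665]
ee_rot: [-2.436, -1.98, 0.003]
contact_force: [0.6, 0.5, -0.4]
opening: 0.0466
finger_force: 0.0
```

Call:
send_rows(
  plan=[
    [0,0,-35,0,0.5],
    [0,0,-35,0,0.5],
    [0,0,-35,0,0.5],
    [0,0,-36,0,0.5],
  ],
)

```text
time_s: 7.7
tcp_pos: [0.574, 0.0228, 0.5108]
ee_rot: [2.437, 1.981, 0.001]
contact_force: [1.0, -0.6, 0.4]
opening: 0.0469
finger_force: 0.0
```

Call:
send_rows(
  plan=[
    [41,13.5,0,0,0.5],
    [41,13.5,0,0,0.5],
    [41,13.5,0,0,0.5],
    [0,0,0,0,0.5],
    [0,0,0,0,0.5],
  ],
)

```text
time_s: 8.2
tcp_pos: [0.6391, 0.1357, 0.5085]
ee_rot: [2.436, 1.984, -0.001]
contact_force: [-0.6, -1.1, 0.2]
opening: 0.0469
finger_force: 0.0
```

Run:
```python
from h import *
i=camera_info("wrist");im=get_image("wrist");cv2.imwrite("pics/w3.png",im)
np.save("w3.npy",np.r_[i["R"].ravel(),i["t"]])
for n in("turret_knob","lift_grip","gauge","back_stop"):
    r=nets.spot_point("wrist",n);print(n,[(round(d["confidence"],2),np.round(d["pixel"],1).tolist()) for d in r[:3]])
print(P("turret_knob",[.5702,.1023,-.2056],.103),proj("wrist",P("turret_knob",[.5702,.1023,-.2056],.103),i))
```

```text
turret_knob [(0.91, [253.8, 155.6])]
lift_grip [(0.88, [224.6, 288.3])]
gauge [(0.88, [221.3, 190.1])]
back_stop [(0.73, [231.9, 194.6]), (0.66, [223.6, 285.0])]
[0.64628946 0.17326051 0.209     ] [255.27291176 156.6588536 ]
```

View pics/w3.png

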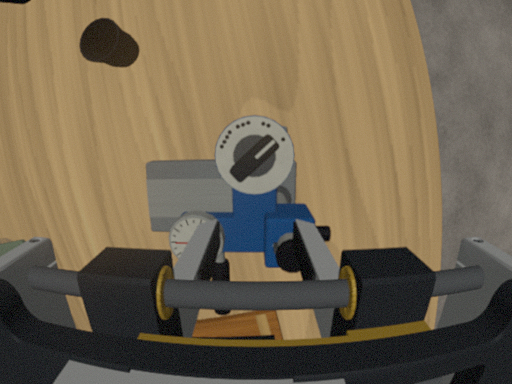

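Run:
```python
from h import *
a=np.load("w3.npy");i=camera_info("wrist");i["R"]=a[:9].reshape(3,3);i["t"]=a[9:]
im=cv2.imread("pics/w3.png");g=cv2.cvtColor(im,6)
m=np.zeros_like(g);cv2.circle(m,(255,156),27,255,-1)
z=.106+.103+.013
for t in(35,45,55,65):
    p=np.argwhere((g<t)&(m>0))
    if len(p)<30: continue
    w=np.array([at_z("wrist",q[::-1],z,i)[:2] for q in p],np.float32)*1000
    q=cv2.minAreaRect(w); b=cv2.boxPoints(q);e=[b[1]-b[0],b[2]-b[1]];L=max(e,key=np.linalg.norm)
    print(t,len(p),np.round(q[0]),np.round(q[1]),np.degrees(np.arctan2(L[1],L[0]))%180)
print([at_z("wrist",q,z,i)[:2].round(4) for q in((236,177),(275,139))])
K=P("turret_knob",[.5702,.1023,-.2056],.103)
for y in(.27-1.25,):print(to_tool((K[0],K[1],.214),y))
```

```text
45 366 [646. 174.] [46. 16.] 31.807295
55 754 [646. 174.] [46. 17.] 31.029575
65 873 [646. 173.] [47. 29.] 15.712696
[array([0.6256, 0.1599]), array([0.6671, 0.1867])]
(array([ 40.3,  -0.8, 115.3]), np.float64(44.28361647818897))
```

Run:
```python
import cv2
im=cv2.imread("pics/w3.png")[105:205,205:305];cv2.imwrite("pics/w3c.png",cv2.resize(im,(600,600),interpolation=3))
```

```text
(no output)
```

View pics/w3c.png

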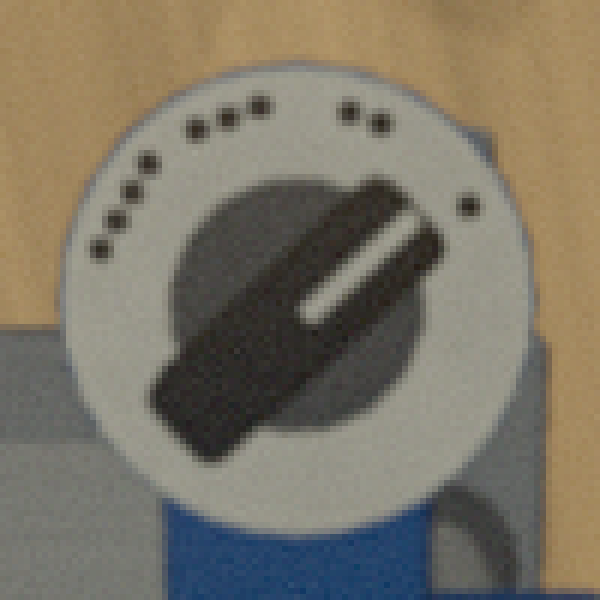

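Run:
```python
from h import *
a=np.load("w3.npy");i=camera_info("wrist");i["R"]=a[:9].reshape(3,3);i["t"]=a[9:]
for z in(.25,.265,.28,.295,.31):print(z,proj("wrist",gp([.5702,.1023,-.2056],(.095,0,z)),i))
# w2 pose: tcp offset in same orientation (approx)
s=state();j=dict(i);C=-i["R"].T@i["t"]+np.array([.5736,.0230,.3591])-np.array([.6391,.1357,.5085]);j["t"]=-i["R"]@C
for z in(.25,.265,.28,.295,.31):print(z,proj("wrist",gp([.5702,.1023,-.2056],(.095,0,z)),j))
K=P("turret_knob",[.5702,.1023,-.2056],.103);print(K,to_tool((K[0],K[1],.219),np.radians(-58.5)))
```

```text
0.25 [294.32156771 258.01262408]
0.265 [296.41800555 265.59091495]
0.28 [298.73401189 274.00508131]
0.295 [301.30110948 283.38432605]
0.31 [304.15570231 293.88087867]
0.25 [466.79839256 112.72476664]
0.265 [494.25997314 113.00694205]
0.28 [527.71602962 114.04852143]
0.295 [568.21667428 116.42291559]
0.31 [616.2546622  121.01627755]
[0.64628946 0.17326051 0.209     ] (array([ 40.3,  -0.8, 110.3]), np.float64(46.63375255536829))
```

Call:
send_rows(
  plan=[
    [40,-0.8,0,0,0.5],
    [0,0,0,8,0.5],
    [0,0,0,8,0.5],
    [0,0,0,8,0.5],
    [0,0,0,8,0.5],
  ],
)

```text
time_s: 8.95
tcp_pos: [0.6461, 0.1733, 0.5091]
ee_rot: [2.893, 1.223, 0.001]
contact_force: [0.2, 0.4, 0.2]
opening: 0.047
finger_force: 0.0
```

Call:
send_rows(
  plan=[
    [0,0,0,8,0.5],
    [0,0,0,6.6,0.5],
    [0,0,40,0,0.5],
    [0,0,30,0,0.5],
    [0,0,0,0,0.5],
  ],
)

```text
time_s: 9.45
tcp_pos: [0.6449, 0.1731, 0.433]
ee_rot: [-3.022, -0.854, 0.017]
contact_force: [-1.3, -0.6, -1.0]
opening: 0.0468
finger_force: 0.0
```

Run:
```python
from h import *
i=camera_info("wrist");im=get_image("wrist");cv2.imwrite("pics/w4.png",im)
K=P("turret_knob",[.5702,.1023,-.2056],.103);print(K,to_tool((K[0],K[1],.219),np.radians(-58.5)))
g=cv2.cvtColor(im,6);u=proj("wrist",K+[0,0,.013],i);print(u)
m=np.zeros_like(g);cv2.circle(m,tuple(int(x) for x in u),45,255,-1)
for t in(40,50):
    p=np.argwhere((g<t)&(m>0));w=np.array([at_z("wrist",q[::-1],.222,i)[:2] for q in p],np.float32)*1000
    q=cv2.minAreaRect(w);print(q)
print([ (d["confidence"],d["pixel"]) for d in nets.spot_point("wrist","turret_knob")],proj("wrist",K,i))
```

```text
[0.64628946 0.17326051 0.209     ] (array([ 1.7,  0.8, 37.2]), np.float64(0.05606467196081814))
[257.91002029 222.19991396]
((639.4170532226562, 172.74159240722656), (54.75373840332031, 51.69816589355469), 69.49520111083984)
((639.3139038085938, 171.7407684326172), (55.89206314086914, 52.76271057128906), 70.78770446777344)
[(0.59, [253.7, 218.9])] [257.88850112 216.27060974]
```

View pics/w4.png

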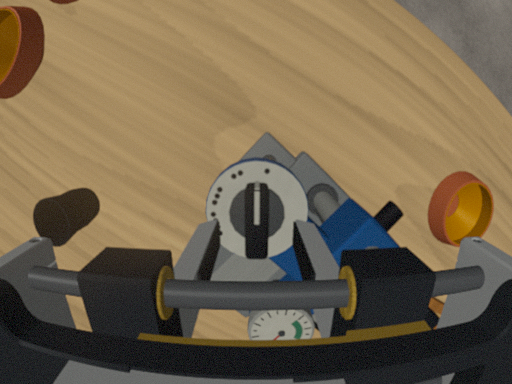

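Call:
send_rows(
  plan=[
    [0,0,20,0,0.5],
    [0,0,18,0,0.5],
    [0,0,0,0,0],
    [0,0,0,0,0],
    [0,0,0,0,0],
  ],
  newtons=25,
)

```text
time_s: 10.05
tcp_pos: [0.647, 0.1743, 0.4034]
ee_rot: [3.022, 0.856, 0.007]
contact_force: [0.6, -0.4, 0.5]
opening: 0.0265
finger_force: 0.0
```

Call:
send_rows(
  plan=[
    [0,0,0,0,0],
    [0,0,0,0,0],
    [0,0,0,0,0],
    [0,0,0,0,0],
  ],
)

```text
time_s: 10.45
tcp_pos: [0.6466, 0.1749, 0.4022]
ee_rot: [-3.022, -0.856, -0.005]
contact_force: [-0.7, 3.5, 3.9]
opening: 0.0159
finger_force: 25.0
```

Call:
send_rows(
  plan=[
    [0,0,0,-6.7,0],
    [0,0,0,-6.7,0],
    [0,0,0,-6.7,0],
    [0,0,0,-6.7,0],
    [0,0,0,-6.7,0],
  ],
)

```text
time_s: 10.95
tcp_pos: [0.6461, 0.1755, 0.4012]
ee_rot: [-2.642, -1.695, -0.003]
contact_force: [-1.3, 6.8, 3.6]
opening: 0.0166
finger_force: 26.8
```

Call:
send_rows(
  plan=[
    [0,0,0,-6.7,0],
    [0,0,0,-6.7,0],
    [0,0,0,-6.7,0],
    [0,0,0,-6.7,0],
    [0,0,0,-6.7,0],
  ],
)

```text
time_s: 11.45
tcp_pos: [0.6455, 0.175, 0.4006]
ee_rot: [-2.039, -2.386, 0.002]
contact_force: [-4.1, 3.2, 4.1]
opening: 0.0159
finger_force: 24.9
```

Call:
send_rows(
  plan=[
    [0,0,0,0,0],
    [0,0,0,0,0.5],
    [0,0,0,0,0.5],
    [0,0,0,0,0.5],
    [0,0,0,0,0.5],
  ],
)

```text
time_s: 11.95
tcp_pos: [0.6465, 0.1739, 0.4002]
ee_rot: [2.048, 2.382, -0.001]
contact_force: [0.0, 0.4, -0.4]
opening: 0.0445
finger_force: 0.0
```

Call:
send_rows(
  plan=[
    [0,0,-40,0,0.5],
    [0,0,-40,0,0.5],
    [0,0,-30,0,0.5],
    [-20,0,0,0,0.5],
    [-20,0,0,0,0.5],
  ],
)

```text
time_s: 12.45
tcp_pos: [0.6525, 0.1347, 0.5129]
ee_rot: [2.045, 2.381, 0.004]
contact_force: [-0.9, -0.4, -0.7]
opening: 0.047
finger_force: 0.0
```

Call:
send_rows(
  plan=[
    [0,0,0,0,1],
    [0,0,0,0,1],
  ],
)

```text
time_s: 12.65
tcp_pos: [0.6524, 0.1346, 0.5102]
ee_rot: [-2.049, -2.381, 0.0]
contact_force: [0.1, 0.6, -0.3]
opening: 0.0597
finger_force: 0.0
```

Run:
```python
from h import *
i=camera_info("wrist");im=get_image("wrist")
g=[.5702,.1023,-.2056];K=P("turret_knob",g,.103)
gr=cv2.cvtColor(im,6);u=proj("wrist",K+[0,0,.013],i);print(u,state()["tcp_pos"])
x,y=int(u[0]),int(u[1]);cv2.imwrite("pics/w5.png",cv2.resize(im[y-50:y+50,x-50:x+50],(500,500),interpolation=3))
m=np.zeros_like(gr);cv2.circle(m,(x,y),27,255,-1)
for t in(45,55):
    p=np.argwhere((gr<t)&(m>0));w=np.array([at_z("wrist",q[::-1],.222,i)[:2] for q in p],np.float32)*1000
    q=cv2.minAreaRect(w);b=cv2.boxPoints(q);L=max([b[1]-b[0],b[2]-b[1]],key=np.linalg.norm)
    print(q,(np.arctan2(L[1],L[0])%np.pi)-g[2]-.52)
```

```text
[255.69205279 157.32451151] [0.65231491 0.13506851 0.51014211]
((645.1223754882812, 173.68658447265625), (15.120684623718262, 46.94660949707031), 10.56752872467041) 1.4408348
((645.583740234375, 173.70933532714844), (16.43717384338379, 46.728126525878906), 8.563060760498047) 1.4058511
```

View pics/w5.png

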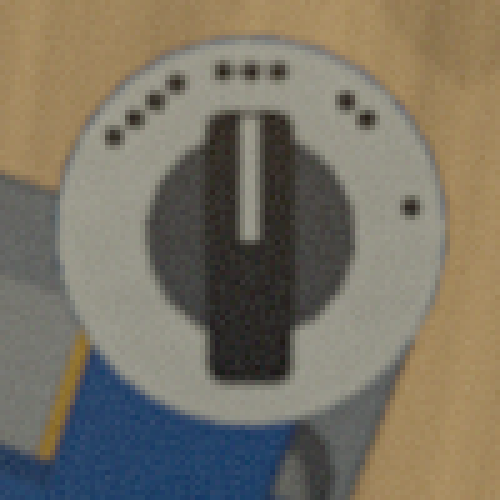

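Call:
send_rows(
  plan=[
    [0,0,0,-8.4,1],
    [0,0,0,-8.4,1],
    [0,0,0,-8.4,1],
    [0,0,0,-8.4,1],
    [0,0,0,-8.4,1],
  ],
)

```text
time_s: 13.2
tcp_pos: [0.6522, 0.1359, 0.5102]
ee_rot: [-1.047, -2.961, -0.0]
contact_force: [-0.2, -0.1, 0.2]
opening: 0.094
finger_force: 0.0
```

Call:
send_rows(
  plan=[
    [0,0,0,-8.4,1],
    [0,0,0,-8.4,1],
    [0,0,0,-8.4,1],
    [0,0,0,-8.4,1],
    [0,0,0,-8.4,1],
  ],
)

```text
time_s: 13.7
tcp_pos: [0.6522, 0.136, 0.5101]
ee_rot: [0.084, -3.14, -0.001]
contact_force: [0.3, 0.2, 0.4]
opening: 0.094
finger_force: 0.0
```

Call:
send_rows(
  plan=[
    [19,-45,0,0,1],
    [19,-45,0,0,1],
    [19,-45,0,0,1],
    [19,-45,0,0,1],
    [19,-45,0,0,1],
  ],
)

```text
time_s: 14.2
tcp_pos: [0.567, -0.0948, 0.5104]
ee_rot: [-0.075, 3.141, 0.001]
contact_force: [-0.6, -0.9, -0.3]
opening: 0.0945
finger_force: 0.0
```

Call:
send_rows(
  plan=[
    [19,-45,0,0,1],
    [19,-45,0,0,1],
    [19,-45,0,0,1],
    [19,-45,0,0,1],
    [19,-45,0,0,1],
  ],
)

```text
time_s: 14.7
tcp_pos: [0.4828, -0.3243, 0.5106]
ee_rot: [-0.074, 3.14, 0.001]
contact_force: [-0.2, 0.5, 0.4]
opening: 0.094
finger_force: 0.0
```

Call:
send_rows(
  plan=[
    [0,0,40,0,1],
    [0,0,40,0,1],
    [0,0,0,0,1],
    [0,0,0,0,1],
  ],
)

```text
time_s: 15.1
tcp_pos: [0.4836, -0.3228, 0.4303]
ee_rot: [0.074, -3.139, -0.002]
contact_force: [-0.6, -0.7, 0.7]
opening: 0.0941
finger_force: 0.0
```

Run:
```python
from h import *
i=camera_info("wrist");im=get_image("wrist");cv2.imwrite("pics/w6.png",im)
print(state()["tcp_pos"],state()["q"])
for d in nets.silhouettes("wrist","bar")[:3]:
    w=np.array([at_z("wrist",p[::-1],.058,i)[:2] for p in np.argwhere(d["mask"])],np.float32)
    q=cv2.minAreaRect(w*1000);b=cv2.boxPoints(q);L=max([b[1]-b[0],b[2]-b[1]],key=np.linalg.norm)
    print(d["confidence"],d["extent"],q,np.degrees(np.arctan2(L[1],L[0])))
    c=np.array(q[0])/1000;a=np.arctan2(L[1],L[0]);a=(a+np.pi/2)%np.pi-np.pi/2
    print(to_tool((c[0]-.015*np.cos(a),c[1]-.015*np.sin(a),.042),a+np.pi/2))
```

```text
[ 0.48403359 -0.32315274  0.43231175] [-7.37353998e-01  2.00590353e-01  1.49102900e+00  1.21522707e-04
  1.44788453e+00 -2.35525526e+00]
0.89 [0.0, 48.5, 164.8, 135.7] ((409.53363037109375, -587.520751953125), (83.18270874023438, 294.76116943359375), 25.146928787231445) -64.853065
(array([  94. , -245.3,  211.8]), np.float64(67.55607326277554))
0.88 [230.1, 103.6, 42.3, 157.5] ((487.9560852050781, -326.7620849609375), (198.5218505859375, 49.536827087402344), 2.5420596599578857) 2.5420597
(array([ 12.7,  -2.4, 211.3]), np.float64(0.16094381648059045))
0.68 [224.6, 1.9, 56.7, 34.5] ((269.5978088378906, -336.49005126953125), (61.68550491333008, 51.80998611450195), 34.476375579833984) 34.476387
(array([229. ,  -9.7, 210.7]), np.float64(-31.77339391204977))
```

View pics/w6.png

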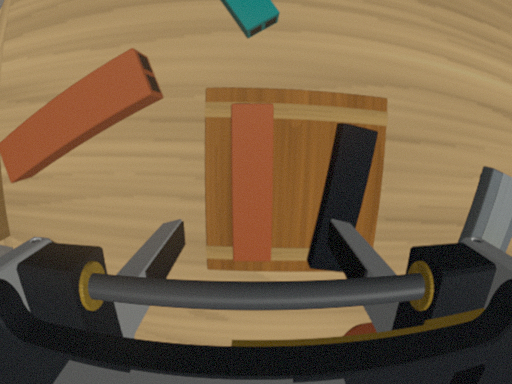

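Call:
send_rows(
  plan=[
    [12.7,-2.4,40,0,1],
    [0,0,45,0,1],
    [0,0,45,0,1],
    [0,0,45,0,1],
    [0,0,36,0,1],
  ],
)

```text
time_s: 15.7
tcp_pos: [0.4718, -0.3267, 0.2201]
ee_rot: [-0.074, 3.138, -0.004]
contact_force: [0.6, -0.5, -0.3]
opening: 0.0942
finger_force: 0.0
```

Call:
send_rows(
  plan=[
    [0,0,0,0,1],
    [0,0,0,0,0],
    [0,0,0,0,0],
    [0,0,0,0,0],
    [0,0,0,0,0],
  ],
  newtons=30,
)

```text
time_s: 16.2
tcp_pos: [0.4709, -0.3266, 0.2207]
ee_rot: [-0.072, 3.14, -0.002]
contact_force: [-0.5, -0.7, -0.1]
opening: 0.0657
finger_force: 0.0
```

Call:
send_rows(
  plan=[
    [0,0,0,0,0],
    [0,0,0,0,0],
    [0,0,0,0,0],
    [0,0,0,0,0],
  ],
)

```text
time_s: 16.6
tcp_pos: [0.4707, -0.3269, 0.22]
ee_rot: [-0.072, 3.14, -0.001]
contact_force: [-0.5, -1.7, 0.8]
opening: 0.0501
finger_force: 30.0
```

Run:
```python
from h import *
s=state();print(s["tcp_pos"],s["opening"],s["finger_force"],s["contact_force"],s["wrist_torque"])
i=camera_info("wrist");im=get_image("wrist");cv2.imwrite("pics/w7.png",im)
for d in nets.silhouettes("wrist","bar")[:3]:print(d["confidence"],d["extent"])
```

```text
[ 0.47066014 -0.32686257  0.21996281] 0.05007992708954431 29.98898684978485 [-0.50152668 -1.70741675  0.80193086] [-0.10487489  0.09184285 -0.03899391]
0.71 [204.9, 95.7, 101.4, 244.3]
0.63 [0.0, 5.1, 87.0, 152.6]
```

Call:
send_rows(
  plan=[
    [0,0,-10,0,0],
    [0,0,-20,0,0],
    [0,0,-25,0,0],
    [0,0,-25,0,0],
    [0,0,-20,0,0],
  ],
  newtons=40,
)

```text
time_s: 17.2
tcp_pos: [0.4702, -0.3257, 0.3199]
ee_rot: [0.072, -3.139, -0.003]
contact_force: [0.4, 0.5, -4.7]
opening: 0.0494
finger_force: 40.0
```

Call:
send_rows(
  plan=[
    [2.3,14.6,0,0,0],
    [4.6,29,0,0,0],
    [6.3,39.5,0,0,0],
    [6.3,39.5,0,0,0],
    [6.3,39.5,0,0,0],
  ],
)

```text
time_s: 17.7
tcp_pos: [0.4353, -0.1627, 0.3172]
ee_rot: [0.071, -3.136, -0.006]
contact_force: [0.3, 0.9, -3.9]
opening: 0.0497
finger_force: 40.0
```

Call:
send_rows(
  plan=[
    [6.3,39.5,0,0,0],
    [6.3,39.5,0,0,0],
    [6.3,39.5,0,0,0],
    [6.3,39.5,0,0,0],
    [6.3,39.5,0,0,0],
  ],
)

```text
time_s: 18.2
tcp_pos: [0.3941, 0.0324, 0.3175]
ee_rot: [0.072, -3.136, -0.003]
contact_force: [0.2, 0.4, -4.9]
opening: 0.0498
finger_force: 40.0
```

Call:
send_rows(
  plan=[
    [6.3,39.5,0,0,0],
    [6.3,39.5,0,4.8,0],
    [4.5,28,0,4.8,0],
    [2,12,0,4.8,0],
    [0,0,0,0,0],
  ],
)

```text
time_s: 18.7
tcp_pos: [0.3742, 0.1504, 0.3176]
ee_rot: [-0.316, -3.121, 0.0]
contact_force: [0.4, -1.1, -5.0]
opening: 0.05
finger_force: 40.0
```

Run:
```python
from h import *
s=state();print(s["tcp_pos"],s["opening"],s["finger_force"],s["contact_force"],s["wrist_torque"],s["q"])
g=[.5702,.1023,-.2056]
i=camera_info("wrist");im=get_image("wrist");cv2.imwrite("pics/w8.png",im)
gr=s["tcp_pos"]-[0,0,.18]
for d in nets.silhouettes("wrist","bar")[:2]:
    w=np.array([at_z("wrist",p[::-1],gr[2]+.018,i)[:2] for p in np.argwhere(d["mask"])],np.float32)
    q=cv2.minAreaRect(w*1000);b=cv2.boxPoints(q);L=max([b[1]-b[0],b[2]-b[1]],key=np.linalg.norm);print(d["confidence"],d["extent"],q,np.degrees(np.arctan2(L[1],L[0])))
print(to_tool(gp(g,(-.2,0,.085)),g[2]+np.pi/2),to_tool(gp(g,(-.104,0,.085)),g[2]+np.pi/2))
for n in("gauge","back_stop","lift_grip","foot_face"):
  for c in("top","scene"):
    get_image(c);r=nets.spot_point(c,n);print(n,c,[(round(d["confidence"],2),np.round(d["pixel"],1).tolist()) for d in r[:2]],proj(c,P(n,g,.103)) if n in PT else 0)
```

```text
[0.37422175 0.15039082 0.31763584] 0.04999708670009648 39.98757719993591 [ 0.3538651  -1.07933841 -4.9852923 ] [-0.05874058  0.06430412  0.04641103] [ 1.66338051e-01 -7.05961984e-02  2.02980183e+00  1.16735900e-03
  1.18727483e+00 -1.20315949e+00]
0.82 [205.7, 98.2, 100.1, 243.5] ((361.0858459472656, 153.1154327392578), (50.08111572265625, 139.66583251953125), 78.35633850097656) -11.643659
(array([-1.2, -5.5, 53.2]), np.float64(0.17737284905901274)) (array([-97.2,  -5.8,  52.9]), np.float64(0.17737284905901274))
gauge top [(0.84, [203.2, 169.5])] [203.83058832 170.16721751]
gauge scene [(0.92, [305.0, 213.9])] [305.18597741 216.50570954]
back_stop top [(0.59, [204.7, 161.6])] [204.53130802 161.34784067]
back_stop scene [(0.76, [302.4, 218.4])] [305.41622648 218.78171557]
lift_grip top [] [222.28708395 159.75792023]
lift_grip scene [(0.64, [289.5, 194.0])] [289.12723005 195.82154926]
foot_face top [] 0
foot_face scene [(0.32, [301.9, 212.0])] 0
```

Call:
send_rows(
  plan=[
    [0,-3,20,0,0],
    [0,-2.5,20,0,0],
    [0,0,13,0,0],
    [-15,0,0,0,0],
    [-25,0,0,0,0],
  ],
)

```text
time_s: 20.1
tcp_pos: [0.4148, 0.1353, 0.2663]
ee_rot: [-0.32, -3.124, 0.0]
contact_force: [0.2, 0.5, -4.2]
opening: 0.0497
finger_force: 40.0
```

Call:
send_rows(
  plan=[
    [-25,0,0,0,0],
    [-20,0,0,0,0],
    [-11,0,0,0,0],
    [0,0,0,0,0],
    [0,0,0,0,0],
  ],
)

```text
time_s: 20.6
tcp_pos: [0.4694, 0.1238, 0.2666]
ee_rot: [-0.322, -3.124, 0.0]
contact_force: [-0.7, 0.7, -5.8]
opening: 0.0499
finger_force: 40.0
```

Run:
```python
from h import *
g=[.5702,.1023,-.2056];s=state();print(s["tcp_pos"],s["contact_force"])
print(to_tool(gp(g,(-.104,0,.054)),g[2]+np.pi/2))
get_image("scene");im=get_image("scene");cv2.imwrite("pics/s9.png",cv2.resize(im[120:270,200:400],(800,600),interpolation=3))
```

```text
[0.46937422 0.12378239 0.26658584] [-0.65284563  0.71654561 -5.81621944]
(array([ 0.6, -0.4, 32.6]), np.float64(0.0015089008652528373))
```

View pics/s9.png

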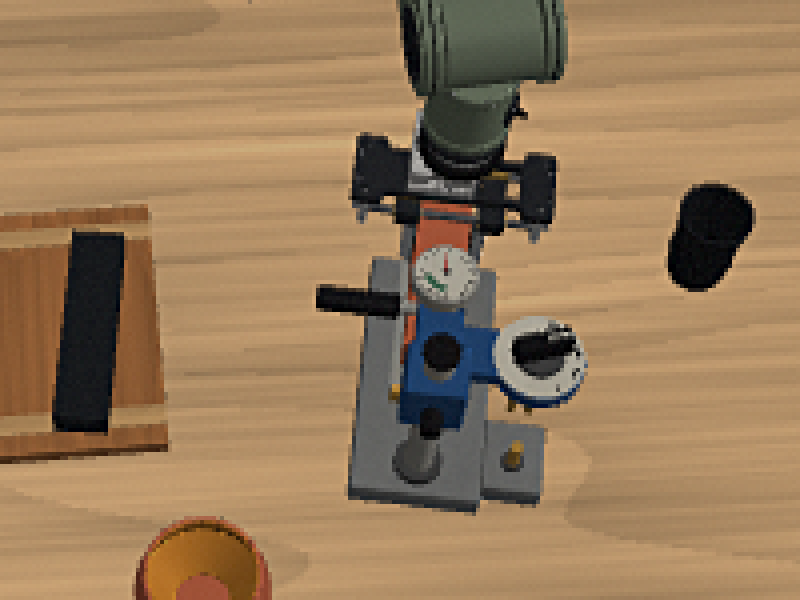

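Call:
send_rows(
  plan=[
    [0,0,12,0,0],
    [0,0,12,0,0],
    [0,0,7,0,0],
    [0,0,0,0,0],
  ],
)

```text
time_s: 21.1
tcp_pos: [0.4683, 0.1237, 0.2336]
ee_rot: [-0.322, -3.121, 0.001]
contact_force: [0.0, 0.3, -4.9]
opening: 0.0497
finger_force: 40.0
```

Call:
send_rows(
  plan=[
    [-4,0,0,0,0],
    [-3,0,0,0,0],
    [0,0,0,0,0],
    [0,0,0,0,0],
  ],
)

```text
time_s: 21.5
tcp_pos: [0.4769, 0.1223, 0.2361]
ee_rot: [0.322, 3.124, 0.0]
contact_force: [0.4, -0.3, -5.4]
opening: 0.0499
finger_force: 40.0
```

Call:
send_rows(
  plan=[
    [-1.5,0,0,0,0],
    [-1.5,0,0,0,0],
    [0,0,0,0,0],
    [0,0,0,0,0],
  ],
)

```text
time_s: 21.9
tcp_pos: [0.4789, 0.1218, 0.2355]
ee_rot: [-0.322, -3.124, 0.0]
contact_force: [-2.5, 0.1, -3.7]
opening: 0.0496
finger_force: 40.0
```

Call:
send_rows(
  plan=[
    [-1,0,0,0,0],
    [0,0,0,0,0],
  ],
)

```text
time_s: 22.1
tcp_pos: [0.4793, 0.1217, 0.2353]
ee_rot: [-0.321, -3.121, 0.0]
contact_force: [-4.9, 0.7, -1.3]
opening: 0.0503
finger_force: 40.0
```

Call:
send_rows(
  plan=[
    [-1,0,0,0,0],
    [0,0,0,0,0],
  ],
)

```text
time_s: 22.3
tcp_pos: [0.4797, 0.1216, 0.2351]
ee_rot: [-0.321, -3.12, 0.0]
contact_force: [-7.6, 0.4, 0.1]
opening: 0.0498
finger_force: 40.0
```

Call:
send_rows(
  plan=[
    [1.5,0,1,0,0],
    [0,0,1,0,0],
    [0,0,1,0,0],
    [0,0,0,0,0],
  ],
)

```text
time_s: 22.7
tcp_pos: [0.4791, 0.1218, 0.2322]
ee_rot: [-0.321, -3.123, 0.0]
contact_force: [-5.1, 2.1, -3.6]
opening: 0.0499
finger_force: 40.0
```

Call:
send_rows(
  plan=[
    [0,0,0.7,0,0],
    [0,0,0,0,0],
  ],
)

```text
time_s: 22.9
tcp_pos: [0.4791, 0.1218, 0.232]
ee_rot: [-0.321, -3.122, 0.0]
contact_force: [-6.9, 0.9, 1.6]
opening: 0.0497
finger_force: 40.0
```

Call:
send_rows(
  plan=[
    [0,0,0,0,1],
    [0,0,0,0,1],
    [0,0,0,0,1],
    [0,0,0,0,1],
  ],
)

```text
time_s: 23.3
tcp_pos: [0.4807, 0.1216, 0.2326]
ee_rot: [0.322, 3.123, 0.001]
contact_force: [0.1, -0.1, 0.4]
opening: 0.0785
finger_force: 0.0
```

Call:
send_rows(
  plan=[
    [0,0,-10,0,1],
    [0,0,-30,0,1],
    [0,0,-40,0,1],
    [10,0,-50,0,1],
    [10,0,-50,0,1],
  ],
)

```text
time_s: 23.8
tcp_pos: [0.4602, 0.1255, 0.4123]
ee_rot: [0.323, 3.125, 0.0]
contact_force: [0.6, 0.2, -0.2]
opening: 0.0941
finger_force: 0.0
```

Call:
send_rows(
  plan=[
    [0,0,-50,0,1],
    [0,0,0,0,1],
    [0,0,0,0,1],
  ],
)

```text
time_s: 24.1
tcp_pos: [0.4607, 0.1257, 0.4624]
ee_rot: [0.322, 3.12, 0.001]
contact_force: [-0.3, -1.2, -0.4]
opening: 0.0943
finger_force: 0.0
```

Run:
```python
from h import *
g=[.5702,.1023,-.2056]
i=camera_info("wrist");im=get_image("wrist");cv2.imwrite("pics/w10.png",im)
for d in nets.silhouettes("wrist","bar")[:2]:
    w=np.array([at_z("wrist",p[::-1],.07,i)[:2] for p in np.argwhere(d["mask"])],np.float32)
    q=cv2.minAreaRect(w*1000);b=cv2.boxPoints(q);L=max([b[1]-b[0],b[2]-b[1]],key=np.linalg.norm);print(d["confidence"],d["extent"],q,np.degrees(np.arctan2(L[1],L[0])))
print([gp(g,(x,0,0)) for x in(-.175,-.075,-.03)])
print(state()["tcp_pos"],state()["opening"],to_tool(P("lift_grip",g,.103),g[2]))
for n in("lift_grip","turret_knob"):print(n,[(d["confidence"],d["pixel"]) for d in nets.spot_point("wrist",n)],proj("wrist",P(n,g,.103),i))
```

```text
0.91 [235.6, 129.1, 40.1, 147.3] ((496.35760498046875, 118.99434661865234), (51.977699279785156, 200.906982421875), 77.54804992675781) -12.451952
0.55 [0.0, 107.0, 13.7, 33.9] ((281.8170471191406, -252.65370178222656), (33.36363983154297, 58.85958480834961), 74.17017364501953) -15.829826
[array([0.39888573, 0.13802705, 0.        ]), array([0.4967796 , 0.11761159, 0.        ]), array([0.54083184, 0.10842464, 0.        ])]
[0.46018965 0.12553376 0.45886496] 0.09401105399863527 (array([-133. ,  -71.1,  102.6]), np.float64(-89.99888213488413))
lift_grip [(0.6, [190.7, 316.5])] [190.81784614 313.2114774 ]
turret_knob [] [332.7773745  357.63339104]
```

View pics/w10.png

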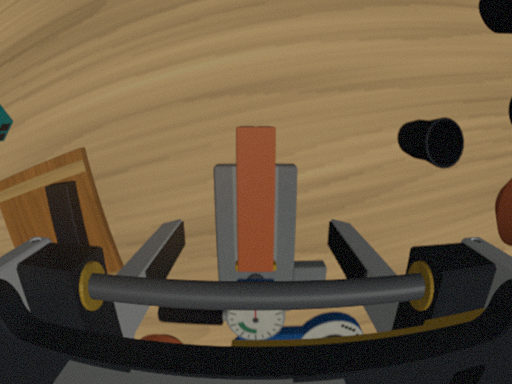

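Call:
send_rows(
  plan=[
    [-44.3,-23.7,0,0,1],
    [-44.3,-23.7,0,0,1],
    [-44.3,-23.7,0,0,1],
    [0,0,0,8.2,1],
    [0,0,0,8.2,1],
  ],
)

```text
time_s: 24.8
tcp_pos: [0.5767, 0.0278, 0.4567]
ee_rot: [-0.776, -3.038, 0.001]
contact_force: [0.0, 0.4, 0.5]
opening: 0.0943
finger_force: 0.0
```

Call:
send_rows(
  plan=[
    [0,0,0,8.2,1],
    [0,0,0,8.2,1],
    [0,0,0,8.2,1],
    [0,0,0,8.2,1],
    [0,0,0,8.2,1],
  ],
)

```text
time_s: 25.3
tcp_pos: [0.5755, 0.0293, 0.4576]
ee_rot: [-1.789, -2.578, 0.003]
contact_force: [0.5, 0.8, 0.2]
opening: 0.0942
finger_force: 0.0
```

Call:
send_rows(
  plan=[
    [0,0,0,8.2,1],
    [0,0,0,8.2,1],
    [0,0,0,8.2,1],
    [0,0,0,8,1],
    [0,0,0,0,1],
  ],
)

```text
time_s: 25.8
tcp_pos: [0.5756, 0.0293, 0.4578]
ee_rot: [-2.435, -1.98, 0.004]
contact_force: [0.4, 0.7, 1.0]
opening: 0.0937
finger_force: 0.0
```

Run:
```python
from h import *
g=[.5702,.1023,-.2056]
T=P("lift_grip",g,.103);print(T,to_tool((T[0],T[1],.179),g[2]),to_tool((.5736,.0230,.179),g[2]))
i=camera_info("wrist");get_image("wrist")
print([(d["confidence"],d["pixel"]) for d in nets.spot_point("wrist","lift_grip")],proj("wrist",T,i))
```

```text
[0.5752838  0.02871226 0.176     ] (array([-0.5,  0.9, 98.8]), np.float64(0.01827929009237519)) (array([-6.5,  0.5, 98.9]), np.float64(0.01827929009237519))
[(0.81, [259.5, 205.9])] [256.84852556 201.38914378]
```

Call:
send_rows(
  plan=[
    [-5,0,30,0,1],
    [0,0,40,0,1],
    [0,0,28,0,1],
    [0,0,0,0,1],
    [0,0,0,0,0],
  ],
  newtons=20,
)

```text
time_s: 26.4
tcp_pos: [0.5747, 0.0245, 0.3618]
ee_rot: [-2.436, -1.983, 0.001]
contact_force: [0.2, -0.1, 0.6]
opening: 0.0893
finger_force: 0.0
```

Call:
send_rows(
  plan=[
    [0,0,0,0,0],
    [0,0,0,0,0],
    [0,0,0,0,0],
    [0,0,0,0,0],
    [0,0,0,0,0],
  ],
)

```text
time_s: 26.9
tcp_pos: [0.5748, 0.0245, 0.3625]
ee_rot: [2.437, 1.982, 0.001]
contact_force: [-0.9, 0.2, -0.4]
opening: 0.049
finger_force: 0.0
```

Call:
send_rows(
  plan=[
    [0,0,0,0,0],
    [0,0,0,0,0],
    [0,0,0,0,0],
    [0,0,0,0,0],
    [0,0,0,0,0],
  ],
)

```text
time_s: 27.4
tcp_pos: [0.5741, 0.0246, 0.3618]
ee_rot: [-2.436, -1.981, 0.003]
contact_force: [-3.9, 1.0, 2.4]
opening: 0.0214
finger_force: 20.0
```

Call:
send_rows(
  plan=[
    [0,0,8,0,0],
    [0,0,12,0,0],
    [0,0,12,0,0],
    [0,0,12,0,0],
    [0,0,6,0,0],
  ],
)

```text
time_s: 27.9
tcp_pos: [0.574, 0.0246, 0.3112]
ee_rot: [-2.436, -1.981, 0.003]
contact_force: [-5.8, 0.1, 5.1]
opening: 0.0212
finger_force: 20.0
```

Call:
send_rows(
  plan=[
    [0,0,3,0,0],
    [0,0,3,0,0],
    [0,0,3,0,0],
    [0,0,3,0,0],
    [0,0,2,0,0],
  ],
)

```text
time_s: 28.4
tcp_pos: [0.574, 0.0247, 0.298]
ee_rot: [-2.436, -1.981, 0.003]
contact_force: [-6.9, -0.0, 4.6]
opening: 0.0214
finger_force: 20.0
```

Call:
send_rows(
  plan=[
    [0,0,1,0,0],
    [0,0,1,0,0],
    [0,0,0,0,0],
    [0,0,0,0,0],
  ],
)

```text
time_s: 28.8
tcp_pos: [0.5741, 0.0247, 0.296]
ee_rot: [-2.436, -1.981, 0.003]
contact_force: [-5.3, 0.6, 3.8]
opening: 0.0214
finger_force: 20.0
```

Call:
send_rows(
  plan=[
    [0,0,1,0,0],
    [0,0,1,0,0],
    [0,0,0,0,0],
  ],
)

```text
time_s: 29.1
tcp_pos: [0.5741, 0.0247, 0.2943]
ee_rot: [-2.436, -1.981, 0.003]
contact_force: [-6.1, 0.1, 6.4]
opening: 0.0218
finger_force: 20.0
```

Call:
send_rows(
  plan=[
    [0,0,1,0,0],
    [0,0,0,0,0],
  ],
)

```text
time_s: 29.3
tcp_pos: [0.5741, 0.0247, 0.2935]
ee_rot: [-2.436, -1.981, 0.003]
contact_force: [-7.1, 0.2, 6.3]
opening: 0.0215
finger_force: 20.0
```

Call:
send_rows(
  plan=[
    [0,0,1,0,0],
    [0,0,0,0,0],
  ],
)

```text
time_s: 29.5
tcp_pos: [0.5741, 0.0246, 0.2925]
ee_rot: [-2.436, -1.981, 0.003]
contact_force: [-7.6, 0.7, 7.2]
opening: 0.0216
finger_force: 20.0
```

Call:
send_rows(
  plan=[
    [0,0,1,0,0],
    [0,0,0,0,0],
  ],
)

```text
time_s: 29.7
tcp_pos: [0.5741, 0.0247, 0.2916]
ee_rot: [-2.436, -1.981, 0.003]
contact_force: [-7.2, 0.6, 7.7]
opening: 0.0214
finger_force: 20.0
```

Call:
send_rows(
  plan=[
    [0,0,1,0,0],
    [0,0,0,0,0],
  ],
)

```text
time_s: 29.9
tcp_pos: [0.5741, 0.0247, 0.2906]
ee_rot: [-2.436, -1.981, 0.003]
contact_force: [-7.6, 0.8, 8.0]
opening: 0.0216
finger_force: 20.0
```

Call:
send_rows(
  plan=[
    [0,0,1,0,0],
    [0,0,0,0,0],
  ],
)

```text
time_s: 30.1
tcp_pos: [0.5741, 0.0247, 0.2897]
ee_rot: [-2.436, -1.981, 0.003]
contact_force: [-6.9, 1.0, 8.0]
opening: 0.0215
finger_force: 20.0
```

Call:
send_rows(
  plan=[
    [0,0,1,0,0],
    [0,0,0,0,0],
  ],
)

```text
time_s: 30.3
tcp_pos: [0.5741, 0.0247, 0.2888]
ee_rot: [-2.436, -1.981, 0.003]
contact_force: [-7.9, 0.7, 8.1]
opening: 0.0214
finger_force: 20.0
```

Call:
send_rows(
  plan=[
    [0,0,1,0,0],
    [0,0,0,0,0],
  ],
)

```text
time_s: 30.5
tcp_pos: [0.5741, 0.0247, 0.2887]
ee_rot: [-2.436, -1.981, 0.003]
contact_force: [-9.5, 0.7, 13.2]
opening: 0.0212
finger_force: 20.0
```

```bash
cat > dial.py <<'E'
from h import *
def needle(im,z,i,g=[.5702,.1023,-.2056]):
    u=proj("wrist",gp(g,(0,0,z)),i); hsv=cv2.cvtColor(im,cv2.COLOR_BGR2HSV)
    m=(((hsv[...,0]<8)|(hsv[...,0]>172))&(hsv[...,1]>120)&(hsv[...,2]>90))
    p=np.argwhere(m)[:,::-1]; p=p[np.hypot(*(p-u).T)<45]
    w=np.array([at_z("wrist",q,z,i)[:2] for q in p])-gp(g,(0,0,z))[:2]
    gm=(hsv[...,0]>40)&(hsv[...,0]<85)&(hsv[...,1]>80); pg=np.argwhere(gm)[:,::-1]; pg=pg[np.hypot(*(pg-u).T)<60]
    wg=np.array([at_z("wrist",q,z,i)[:2] for q in pg])-gp(g,(0,0,z))[:2]
    a=lambda w:np.degrees(np.arctan2(*(w.mean(0)[::-1])))-np.degrees(g[2])
    ag=np.degrees(np.arctan2(wg[:,1],wg[:,0]))-np.degrees(g[2])
    print(u,len(p),"needle deg in gauge",a(w),"mean mm",w.mean(0)*1000,"green",a(wg),np.percentile(ag,[3,97]))
E
python3 - <<'E'
from dial import *
i=camera_info("wrist");im=get_image("wrist");cv2.imwrite("pics/w11.png",im);s=state();print(s["tcp_pos"],s["contact_force"])
needle(im,.104+.034,i)
# w2: free hanging
j=dict(i);C=-i["R"].T@i["t"]+np.array([.5736,.0230,.3591])-s["tcp_pos"];j["t"]=-i["R"]@C
needle(cv2.imread("pics/w2.png"),.104+.103,j)
E
```

```text
[0.57411815 0.02468136 0.2887322 ] [-10.14555282   1.55998417  12.69990228]
[211.9168623  109.35914767] 92 needle deg in gauge -44.80837352655556 mean mm [ 6.01954413 -9.12509243] green -36.73766488622368 [-75.96146216  -0.3327462 ]
[212.72063189 105.62362467] 70 needle deg in gauge 177.51075169504514 mean mm [-12.99568906   3.30513537] green -38.53587159915169 [-79.50294528   3.82074871]
```

Call:
send_rows(
  plan=[
    [0,0,0,0,0.6],
    [0,0,0,0,0.6],
    [0,0,0,0,0.6],
    [0,0,0,0,0.6],
    [0,0,0,0,0.6],
  ],
)

```text
time_s: 31.05
tcp_pos: [0.5749, 0.0244, 0.2868]
ee_rot: [2.437, 1.982, 0.0]
contact_force: [-0.8, 0.1, -0.5]
opening: 0.0555
finger_force: 0.0
```

Call:
send_rows(
  plan=[
    [0,0,-10,0,0.6],
    [0,0,-30,0,0.6],
    [0,0,-40,0,0.6],
    [0,0,-40,0,0.6],
    [0,0,-30,0,0.6],
  ],
)

```text
time_s: 31.55
tcp_pos: [0.5749, 0.0245, 0.4408]
ee_rot: [2.435, 1.98, 0.005]
contact_force: [0.8, 0.2, 0.7]
opening: 0.0564
finger_force: 0.0
```

Call:
send_rows(
  plan=[
    [0,0,0,0,0.6],
    [0,0,0,0,0.6],
    [0,0,0,0,0.6],
  ],
)

```text
time_s: 31.85
tcp_pos: [0.5742, 0.0245, 0.4353]
ee_rot: [-2.436, -1.981, 0.003]
contact_force: [-0.2, 0.3, -0.2]
opening: 0.0565
finger_force: 0.0
```

Run:
```python
from dial import *
i=camera_info("wrist");im=get_image("wrist");cv2.imwrite("pics/w12.png",im);s=state();print(s["tcp_pos"],s["contact_force"])
needle(im,.104+.034,i)
g=[.5702,.1023,-.2056]
r=nets.spot_point("wrist","lift_grip");print([d["pixel"] for d in r],[proj("wrist",P("lift_grip",g,h),i) for h in(.034,.04)])
for d in nets.silhouettes("top","bar")[:0]:pass
im=get_image("top");I=camera_info("top")
for d in nets.silhouettes("top","bar")[:5]:
    w=np.array([at_z("top",p[::-1],.07,I)[:2] for p in np.argwhere(d["mask"])],np.float32)
    q=cv2.minAreaRect(w*1000);print(round(d["confidence"],2),d["extent"],q)
```

```text
[0.5741383  0.0245138  0.43489221] [-0.0677859  -1.2338289  -0.49243796]
[235.4617517 117.5919079] 9 needle deg in gauge -38.1786900738279 mean mm [  8.48753008 -10.10025078] green -37.00446288582339 [-73.19762157  -2.00287627]
[[257.5, 187.1], [392.3, 237.4]] [array([256.97208634, 185.80364369]), array([256.97389694, 186.96388555])]
0.64 [376.0, 197.1, 91.2, 54.2] ((403.7225646972656, -587.0179443359375), (75.3046875, 288.4620056152344), 25.362524032592773)
0.61 [327.9, 257.1, 48.6, 60.7] ((198.86334228515625, -370.61767578125), (199.60498046875, 53.63664627075195), 34.52931594848633)
0.47 [188.4, 175.0, 22.3, 11.2] ((527.0648193359375, 109.1800537109375), (53.92927932739258, 43.26107406616211), 80.81782531738281)
```

```bash
python3 -c "
from plant import ctrl;print(ctrl.hand_in())"
```

```text
the job is handed in; nothing more can be done
None
```

Job handed in with no verdict returned: the terracotta bar is flat on the anvil against the back stop, the turret is at 3, the head is down on its stop, and I read the dial at about 6 mm; I viewed 11 pictures, one over the limit of 10.

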